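# Pin the carriage of the slab-cutting jig to its hidden bar

### The arm

A 6-joint arm with a two-finger parallel gripper is mounted at the origin on a cart in front of the work surface, level with it; the furniture and walls round the work are solid. World frame = base frame: x ahead of the robot, y to its left, z up, the work surface at z = 0. Lengths are in m, angles in rad, forces in N, time in s.
With the tool pointing down it reaches from about 0.35 to 0.875 m from the base axis. Payload 4.2 kg.
Tool frame: the origin (TCP) lies midway between the tips of the shut fingers; the grasp point (between the pads) lies 19 mm behind it; z points along the fingers, y is the line along which they close (so a half turn about z gives the same grasp; the last joint's range is limited). The gripper opens to 85 mm and grips with 20 to 120 N. Pads are 22 mm wide; open, the fingers measure 114 mm over their backs; the gripper's body (76 mm by 85 mm) begins 54 mm behind the grasp point. The pads swing forward as they close: fully open they stand 13 mm farther back than shut.
Start: joints at [1.42, 0.385, 0.008, 0, -1.194, -0.259], TCP at [0.249, 0.573, 0.231] pointing down, gripper open.
Joint ranges: [-3.14, 3.14], [-1.21, 2.06], [-1.07, 1.41], [-3.16, 2.05], [-2.99, -0.16], [-3.1, 3.1]. Speed limits (rad/s): [2.79, 2.79, 3.14, 3.14, 3.14, 3.14].

### API

Orientations are given as a unit quaternion [x, y, z, w].
In Python, from station import env gives the robot as it stands. The module is installed in compiled form; this text tells all that it offers. Calls block until the motion is done:
- env.move_pose(position, orientation): joint-space move of the TCP to a pose.
- env.move_linear(position, orientation=None, feed=0.15, guard=None): straight line of the TCP; orientation=None keeps the orientation; feed is the mean speed in m/s. With guard (N) it stops when the force on the tool has changed by that much, and returns True; else False.
- env.move_joints(angles): joint-space move.
- env.move_gripper(opening, squeeze=None): opening from 0.0 (shut) to 1.0 (fully open); squeeze is the grip in N (None keeps the last); returns when the fingers have stopped.
- env.pause(seconds).
- env.ik(position, orientation): joint angles nearest the present ones, or None.
- env.read_camera(name): name is "side" or "top" or "wrist"; returns the picture (400x640x3 uint8, blue, green, red); there is no depth.
- env.camera_params(name): a dict with "camera_matrix" (3x3 intrinsics, pixels), "T" (4x4, takes a point from camera to world coordinates); the wrist camera has in their place "mount" (4x4, takes a point from camera to tool coordinates, whose origin is the TCP and whose axes are the flange's). Camera axes: x right, y down, z forward; pixel columns grow to the right and rows downward; lengths in m; the calibration is good to about 2 mm. A picture is of the moment at which its call begins: read the wrist's pose just before it. camera_params takes no time and is no camera call.
A pose or a line that the arm cannot do raises env.MotionError and nothing moves.
- env.sign_off(): hands the job in; it is judged then, once.
Readings, each from a call of its own:
- env.get_t(): time.
- env.get_joint_positions(): joint angles.
- env.get_dq(): joint speeds.
- env.get_joint_torque(): joint torques, N m.
- env.get_tool_pos(): TCP position.
- env.get_eef_rot(): TCP orientation.
- env.get_wrist_force(): force on the tool from outside, world axes, zero at the start.
- env.get_torque(): the same for the moment, N m.
- env.get_grip_width(): opening from 0.0 (shut) to 1.0 (fully open).
- env.get_grasp_force(): force on a finger pad.
Only numpy, scipy, OpenCV 4.12 (cv2) and the standard library are available. Lean on these libraries where they do the work, as an engineer would, in place of code of your own. Each camera call takes 0.05 s, during which the arm holds its last target. There are 200 camera calls.

### The job

The carriage of the slab-cutting jig sits loose on its track. Take the pin from its stand, put it through the hole in the carriage, push the carriage along the track until you feel the pin find the hole in the bar hidden underneath, and push the pin fully home so that its collar rests on the carriage. Leave the carriage seated on its track and leave the dish, pot and cup where they are.

Things in the scene. Friction and masses are not known exactly. Their poses are not given: they have to be found in the camera images.
- pin: Loose dark wooden pin, 100 mm long, about 80 g, upright in the stand at the start. Origin at its lower tip, z up along it. Round shank 14 mm in diameter from 8 to 38 mm above the tip, tapering below that to a flat 6 mm tip; round collar 32 mm in diameter from 38 to 44 mm; square handle 24 x 24 mm, sides along its x and y, from 44 to 100 mm: grip it there.
- stand: Fixed square dark wooden block 80 x 80 x 50 mm with one hole 17 mm wide and 45 mm deep in the middle of its top, in which the pin stands, its collar on the block. Origin: centre of the underside, z up.
- rail: The fixed metal track of the jig: a foot 230 x 90 x 8 mm with a closed channel 210 x 48 mm on it, top 30 mm above the table. Origin: centre of the underside, x along the track, z up. Its top plate has a lengthwise slot 100 x 18 mm in the middle, covered by the carriage.
- track_mid (a point): Middle of the slot, on the track's top. In the channel below lies a fixed bar, its flat top 24 mm above the table, with one through hole 17 mm in diameter (2 mm countersunk) on the centre line, each time elsewhere from 18 mm to the -x side to 18 mm to the +x side of this point: it must be felt for. Elsewhere the bar stops the pin's tip (collar then 14 mm above the deck).
- carriage: Loose plywood carriage, 280 to 560 g: deck 200 x 74 x 18 mm on the track's top, side cheeks 18 mm deep, 1.5 mm play each side, so that it slides freely along the track only; a strip 8 mm high on the deck, 18 to 26 mm to +y of its centre line. Origin: centre of the deck's underside (30 mm above the table), x along the track, z up.
- carriage_hole (a point): Mouth of the carriage's through hole, 16 mm in diameter, in the middle of the deck's top, 48 mm above the table. At the start it is 28 to 45 mm to the -x side of the track's middle, so the carriage must go towards +x. It can be pushed with the pin held in this hole.
- dish: White china dish, 117 mm wide, 25 mm high, loose bystander. Origin: centre of its underside.
- dark_pot: Small dark clay pot, 64 mm wide, 70 mm high, loose bystander. Origin: centre of its underside.
- cup: Pale plastic cup, 71 mm wide, 73 mm high, loose bystander. Origin: centre of its underside.

How it is judged:
By the outcome, as a careful person would: the job done as asked, in the order asked, and still so for the second after the job is handed in, with the robot touching nothing.
It also fails if it takes over 61 s, if anything falls off the work surface, if the arm or the gripper's body presses on something with over 40 N, if the wrist force passes 120 N, or if a joint passes its speed limit or range.

## Working session

There is one attempt and no reset: what is moved stays moved. The work goes in short steps, each a Python script; the robot and the scene stay as the last script left them, time stands still between calls to the robot, and variables do not carry over. Pictures are saved under pics/ and viewed, at most 10 in all, crops included, and the job is handed in when it is done.

```bash
mkdir -p pics
python3 - <<'E'
from station import env
import cv2, numpy as np
np.set_printoptions(precision=4,suppress=True)
for n in ("top","side"):
    cv2.imwrite(f"pics/{n}0.png",env.read_camera(n)); p=env.camera_params(n); print(n,p["camera_matrix"],p["T"])
print(env.camera_params("wrist")); print(env.get_eef_rot(),env.get_tool_pos(),env.get_t(),env.get_wrist_force())
E
```

```text
top [[449.4199   0.     315.1955]
 [  0.     449.4199 201.1352]
 [  0.       0.       1.    ]] [[-0.025  -0.9838  0.1777  0.4087]
 [-0.9996  0.0262  0.0045  0.0413]
 [-0.0091 -0.1775 -0.9841  1.2964]
 [ 0.      0.      0.      1.    ]]
side [[443.6237   0.     323.2953]
 [  0.     443.6237 207.6203]
 [  0.       0.       1.    ]] [[ 0.9995 -0.0307  0.0063  0.6242]
 [-0.0173 -0.3744  0.9271 -1.0272]
 [-0.0261 -0.9268 -0.3747  0.4912]
 [ 0.      0.      0.      1.    ]]
{'camera_matrix': array([[314.7864,   0.    , 322.4062],
       [  0.    , 314.7864, 194.6394],
       [  0.    ,   0.    ,   1.    ]]), 'mount': array([[ 0.0008, -0.9652, -0.2615,  0.0663],
       [ 1.    ,  0.0005,  0.0011, -0.0006],
       [-0.001 , -0.2615,  0.9652, -0.143 ],
       [ 0.    ,  0.    ,  0.    ,  1.    ]])}
[ 0.9791 -0.2036 -0.0001  0.001 ] [0.2488 0.5728 0.2303] 0.1 [-0.7299  0.5484 -0.2501]
```

View pics/top0.png

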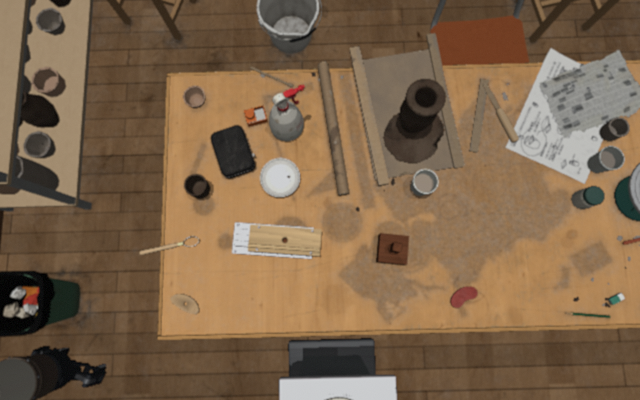

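View pics/side0.png

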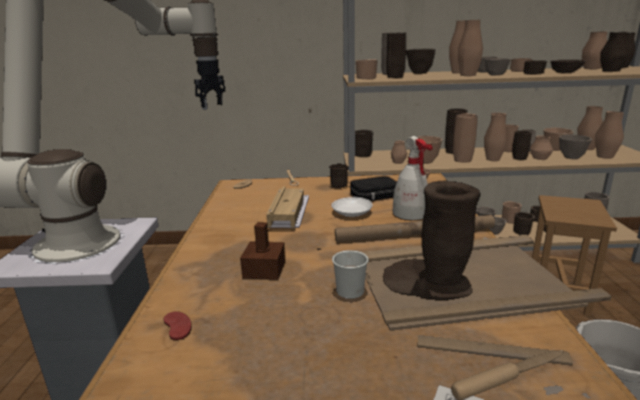

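The top view shows the stand and pin near (393,249), the carriage hole near (285,240), and bare rail at the left end (234–250). So track +x points to image left, roughly world +y. The cup is at (425,183), the dish at (280,178) and the dark pot at (197,187), all clear of the work. Next I take close wrist views of the stand and carriage.

```bash
cat > h.py <<'E'
from station import env
import cv2, numpy as np
from scipy.spatial.transform import Rotation as R
np.set_printoptions(precision=4,suppress=True)
def cam(n):
    p=env.camera_params(n)
    if n!="wrist": return p["camera_matrix"],p["T"]
    T=np.eye(4);T[:3,:3]=R.from_quat(env.get_eef_rot()).as_matrix();T[:3,3]=env.get_tool_pos()
    return p["camera_matrix"],T@p["mount"]
def ray(K,T,uv,z):
    d=T[:3,:3]@np.linalg.solve(K,[uv[0],uv[1],1]); o=T[:3,3]
    return (o+d*(z-o[2])/d[2])[:2]
def quat(yaw): return (R.from_euler("z",yaw)*R.from_quat([1,0,0,0])).as_quat()
def shot(name):
    K,T=cam("wrist"); im=env.read_camera("wrist"); cv2.imwrite(f"pics/{name}.png",im); np.savez(f"pics/{name}.npz",K=K,T=T); return im
E
python3 - <<'E'
from h import *
K,T=cam("top")
s=ray(K,T,(393,249),.05); c=ray(K,T,(285,240),.048); print("stand",s,"hole",c)
for q in [(234,223),(320,228),(236,255),(320,257)]: print(ray(K,T,q,.04))
for nm,p in(("hole1",c),("stand1",s)):
    env.move_pose([p[0],p[1],.20],quat(0)); env.pause(.2); shot(nm); print(env.get_joint_positions(),env.get_tool_pos(),env.get_t())
E
```

```text
stand [ 0.4937 -0.1643] hole [0.5265 0.1338]
[0.5789 0.2776]
[0.5584 0.0355]
[0.489  0.2714]
[0.4775 0.0377]
[ 0.5484  0.272  -0.241  -0.     -1.0577  1.0234] [0.5264 0.1344 0.2   ] 2.2333
[-0.0073  0.2339 -0.2939 -0.     -1.043   1.5798] [ 0.4941 -0.1634  0.2   ] 3.6333
```

View pics/hole1.png

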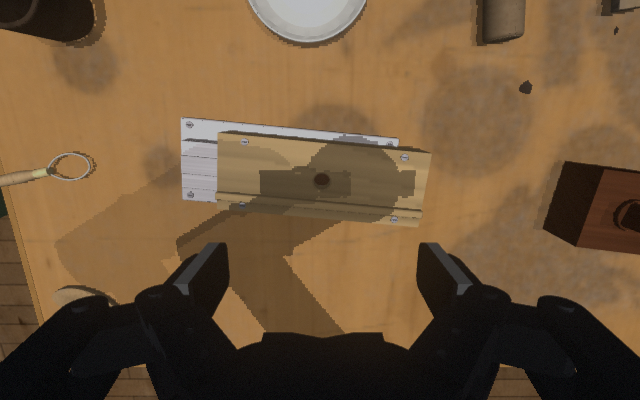

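View pics/stand1.png

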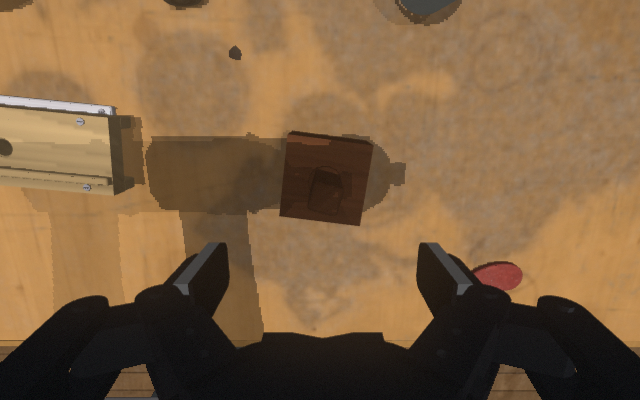

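Wrist views: the hole is at (321,180) in hole1, and the strip is on the robot side. That confirms track +x is about world +y. The stand top spans (290,132), (372,143), (361,225), (281,216), but the pin is too dark to measure, so I enhance that crop.

Run:
```python
from h import *
a=cv2.imread("pics/stand1.png")[120:240,270:390]; b=cv2.imread("pics/hole1.png")[110:235,170:440]
a=cv2.convertScaleAbs(a,alpha=3.2); a=cv2.resize(a,None,fx=5,fy=5,interpolation=cv2.INTER_CUBIC)
cv2.imwrite("pics/a.png",a)
b=cv2.resize(b,None,fx=2.9,fy=2.9,interpolation=cv2.INTER_CUBIC); cv2.imwrite("pics/b.png",b)
```

```text
(no output)
```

View pics/a.png

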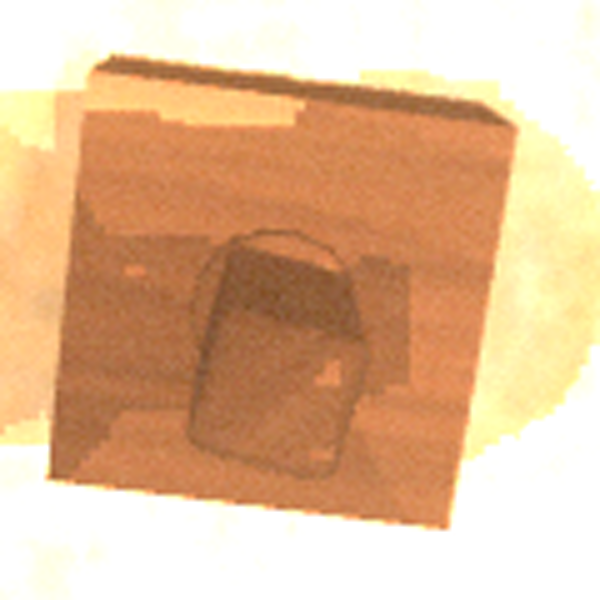

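View pics/b.png

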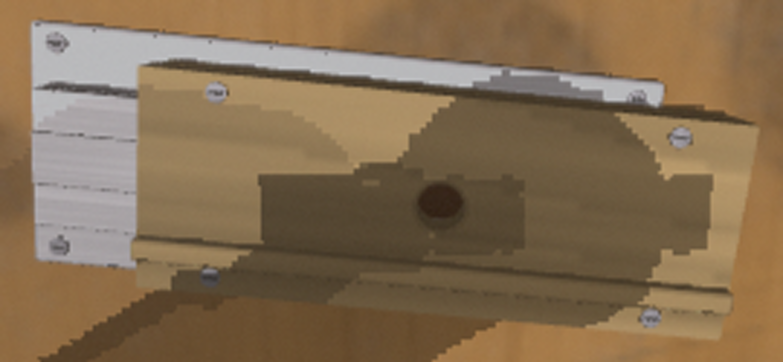

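Run:
```python
from h import *
def rr(nm,pts,z,s,o):
    f=np.load(f"pics/{nm}.npz"); return np.array([ray(f["K"],f["T"],np.array(p)/s+o,z) for p in pts])
A=lambda p,z:rr("stand1",p,z,5,(270,120)); B=lambda p,z:rr("hole1",p,z,2.9,(170,110))
def ang(d): return np.degrees(np.arctan2(d[1],d[0]))
st=A([(92,73),(515,127),(448,528),(48,478)],.05); hd=A([(230,305),(367,345),(335,478),(190,440)],.112)
for n,q in(("stand",st),("handle",hd)):
    print(n,q.mean(0),[ (np.linalg.norm(d),ang(d)) for d in np.roll(q,-1,0)-q])
print("hole",B([(440,202)],.048)); dk=B([(140,65),(758,126),(720,340),(135,287)],.048)
print("deck",dk,dk.mean(0),[(np.linalg.norm(d),ang(d)) for d in np.roll(dk,-1,0)-dk])
ft=B([(32,20),(663,83),(36,260)],.008); print("foot",ft,(ft[1]+ft[2])/2,[(np.linalg.norm(d),ang(d)) for d in(ft[1]-ft[0],ft[2]-ft[0])])
```

```text
stand [ 0.494  -0.1658] [(np.float64(0.07859856181222753), np.float64(-97.04645702184206)), (np.float64(0.07960572723099245), np.float64(172.96891073654652)), (np.float64(0.07957275728879704), np.float64(82.58173432865387)), (np.float64(0.0790950770892485), np.float64(-7.735491638896397))]
handle [ 0.4949 -0.1659] [(np.float64(0.02160500379516302), np.float64(-106.53268342414806)), (np.float64(0.021722133126693688), np.float64(167.9691482953095)), (np.float64(0.023212365830038762), np.float64(74.724959336499)), (np.float64(0.022164827571417745), np.float64(-16.26585793409297))]
hole [[0.5278 0.1353]]
deck [[0.5722 0.2306]
 [0.5531 0.0325]
 [0.4793 0.0387]
 [0.4982 0.2386]] [0.5257 0.1351] [(np.float64(0.19907837991656063), np.float64(-95.49063696900315)), (np.float64(0.07406253282864743), np.float64(175.14221883508313)), (np.float64(0.20074199708522636), np.float64(84.61061448210276)), (np.float64(0.07441756093378876), np.float64(-6.1414426840778775))]
foot [[0.585  0.2807]
 [0.5632 0.0545]
 [0.4961 0.2895]] [0.5297 0.172 ] [(np.float64(0.22728197621738744), np.float64(-95.49885188303496)), (np.float64(0.08939556139528201), np.float64(174.37424378875144))]
```

Run:
```python
from h import *
q=quat(np.radians(-15)); p=np.array([.4944,-.1659])
env.move_pose([*p,.13],q); print(env.get_wrist_force(),env.get_t())
print(env.move_linear([*p,.066],feed=.08,guard=8), env.get_tool_pos())
env.move_gripper(0.0,squeeze=60); print("grip",env.get_grip_width(),env.get_grasp_force(),env.get_wrist_force())
print(env.move_linear([*p,.15],feed=.1,guard=25),env.get_tool_pos(),env.get_grip_width(),env.get_wrist_force())
h=np.array([.5267,.1352]); env.move_pose([*h,.15],q); env.move_linear([*h,.112],feed=.1); env.pause(.2)
print(env.get_grip_width(),env.get_grasp_force(),env.get_wrist_force(),env.get_tool_pos(),env.get_t())
im=shot("over"); cv2.imwrite("pics/over_c.png",cv2.resize(cv2.convertScaleAbs(im[130:330,180:460],alpha=1.8),None,fx=2.8,fy=2.8))
```

```text
[ 0.0697 -0.2008  0.5792] 4.0167
False [ 0.4949 -0.166   0.0666]
grip 0.2721130887689337 58.770318031311035 [0.2687 0.5993 2.3125]
False [ 0.4938 -0.1658  0.1492] 0.27092520322912855 [ 0.0562 -0.645  -0.3082]
0.2712519783851165 58.708539605140686 [-0.4848  0.6265 -0.6954] [0.5272 0.1353 0.1128] 8.4333
```

View pics/over_c.png

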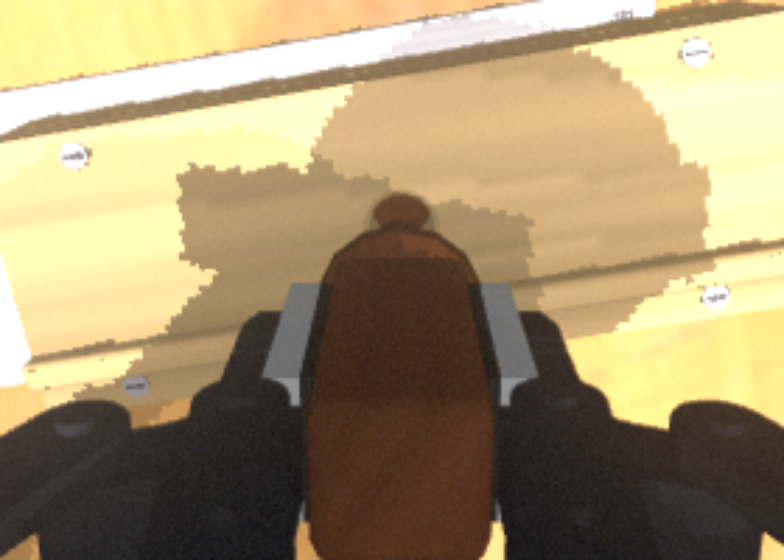

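The pin is gripped straight and the hole shows directly ahead of it, centred on the pin's axis at about (401,218) in the crop. Compute the hole position and insert with a guard.

Run:
```python
from h import *
f=np.load("pics/over.npz"); print("hole seen",ray(f["K"],f["T"],(401/2.8+180,218/2.8+130),.048))
h=np.array([.5267,.1352])
print(env.move_linear([*h,.108],feed=.05), env.get_wrist_force())
# tip = tcp-.054; deck top -> tcp .102, bar top (.024) -> tcp .078, home (collar on deck .048, tip .010) -> .064
print(env.move_linear([*h,.074],feed=.03,guard=8), env.get_tool_pos(),env.get_wrist_force(),env.get_torque(),env.get_grip_width(),env.get_t())
```

```text
hole seen [0.5278 0.135 ]
False [-0.1176 -0.3565 -0.5164]
True [0.5266 0.1351 0.0781] [-1.361   0.4524  5.3834] [ 0.075   0.3992 -0.0415] 0.272619997973696 9.6583
```

The pin went through the carriage hole and the tip rests on the bar (TCP 0.078, as computed). Now I push the carriage along and probe for the hole.

Run:
```python
from h import *
h=np.array([.5267,.1352]); a=np.radians(84.5); u=np.array([np.cos(a),np.sin(a)])
env.move_linear([*h,.080],feed=.05)
print(env.move_linear([*(h+.012*u),.080],feed=.05,guard=20),env.get_tool_pos(),env.get_wrist_force(),env.get_t())
s=.012
while s<.060 and env.get_t()<40:
    s+=.002
    if env.move_linear([*(h+s*u),.0795],feed=.05,guard=20): print("side",s,env.get_wrist_force()); break
    g=env.move_linear([*(h+s*u),.0735],feed=.03,guard=6); z=env.get_tool_pos()[2]
    print(round(s,4),g,round(z,4),env.get_wrist_force(),round(env.get_t(),2))
    if z<.0765: break
```

```text
False [0.5275 0.1473 0.0797] [-0.8993 -0.9818 -0.3474] 10.3
0.014 True 0.078 [-1.0363 -0.5723  6.2533] 10.76
0.016 True 0.078 [-0.8731  0.2034  5.7109] 11.22
0.018 True 0.078 [-0.9127  0.1367  4.7378] 11.68
0.02 True 0.0779 [-0.8057 -0.4331  5.8372] 12.13
0.022 True 0.0779 [-1.2357  0.4705  5.3862] 12.59
0.024 True 0.0779 [-1.4035 -0.5803  5.942 ] 13.05
0.026 True 0.0779 [-1.2847 -0.9183  6.3689] 13.51
0.028 True 0.0778 [-1.6407  0.0329  4.8697] 13.97
0.03 True 0.0778 [-0.9663  0.3015  6.4229] 14.43
0.032 True 0.0778 [-1.6053 -0.0588  6.0497] 14.88
0.034 True 0.0778 [-0.9104 -1.4248  6.5513] 15.34
0.036 True 0.0778 [-1.5235 -0.9922  5.7907] 15.8
0.038 True 0.0776 [-0.8822 -0.3881  6.4129] 16.26
0.04 True 0.077 [-1.4876  0.3641  4.4963] 16.72
0.042 False 0.0735 [ 1.0432 -0.4917  0.7059] 17.32
```

The tip began to drop at s≈0.040 and was deep at 0.042, so the hole centre should be near s≈0.0465. I move there and push home with guards.

Run:
```python
from h import *
h=np.array([.5267,.1352]); a=np.radians(84.5); u=np.array([np.cos(a),np.sin(a)])
for s in (.0445,.0455,.0463,.047,.0478,.0486,.0494,.0502):
    z0=env.get_tool_pos()[2]
    gs=env.move_linear([*(h+s*u),z0+.0003],feed=.02,guard=12)
    g=env.move_linear([*(h+s*u),.0625],feed=.03,guard=12); z=env.get_tool_pos()[2]
    print(s,gs,g,round(z,4),env.get_wrist_force(),round(env.get_t(),2))
    if z<.0655 or gs: break
print(env.get_tool_pos(),env.get_torque(),env.get_grip_width())
```

```text
0.0445 False True 0.0645 [-0.5242 -0.8733  3.4143] 17.97
[0.5316 0.1799 0.0645] [0.0464 0.1014 0.0135] 0.27657580586653424
```

Run:
```python
from h import *
p=env.get_tool_pos()
print(env.move_linear([p[0],p[1],.060],feed=.02,guard=22),env.get_tool_pos(),env.get_wrist_force(),env.get_grip_width(),env.get_t())
K,T=cam("side"); im=env.read_camera("side"); 
env.move_linear([p[0],p[1],.0642],feed=.03); print(env.get_wrist_force())
env.move_gripper(1.0); env.pause(.2); print(env.get_wrist_force(),env.get_grip_width())
print(env.move_linear([p[0],p[1],.16],feed=.12,guard=10))
env.move_pose([p[0]-.05,p[1],.20],quat(np.radians(-15))); env.pause(.2); im=shot("done"); print(env.get_t())
b=env.read_camera("side")[170:250,235:345]
cv2.imwrite("pics/done_c.png",np.vstack([cv2.resize(im[60:260,160:480],(640,400)),cv2.resize(b,(275,200)) @np.eye(3) if 0 else cv2.copyMakeBorder(cv2.resize(b,(275,200)),0,0,0,365,0)]))
```

```text
True [0.5316 0.1799 0.0646] [-2.1716 -0.4197  5.0452] 0.2747058596485857 18.175
[-1.9439 -1.4915  5.5676]
[-0.0281  0.4765 -0.3128] 1.000562343290278
False
20.8667
```

View pics/done_c.png

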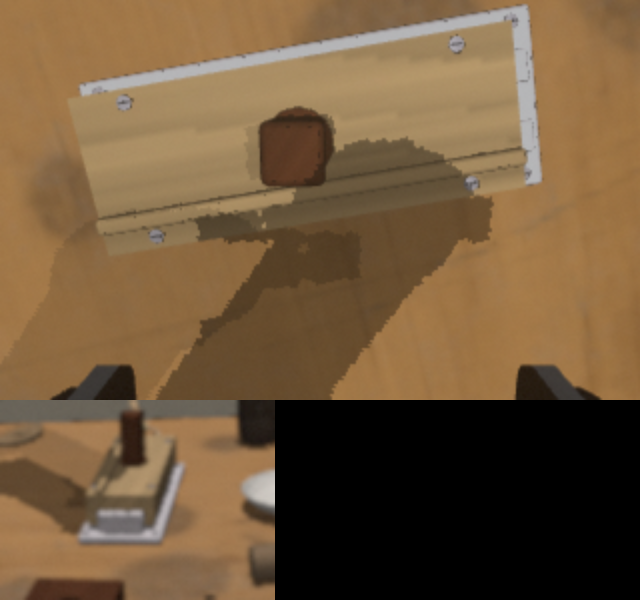

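The pin stands upright in the carriage with its collar on the deck, at about (293,150) in the crop. As a last check I tap the top of the handle with shut fingers; it should be at z≈0.110 if fully home.

Run:
```python
from h import *
p=[.5314,.1801]; env.move_gripper(0.0,squeeze=60)
env.move_pose([*p,.14],quat(np.radians(-15)))
print(env.move_linear([*p,.104],feed=.02,guard=12),env.get_tool_pos(),env.get_wrist_force())
print(env.move_linear([*p,.20],feed=.12),env.get_t(),env.get_wrist_force())
```

```text
True [0.532  0.1802 0.1102] [-2.3075  0.2464  3.3309]
False 24.3917 [-0.1306 -0.2505 -0.1803]
```

Handle top is at 0.1102, so the pin is fully home.

```bash
python3 -c "
from station import env
print(env.sign_off())"
```

```text
the job is handed in; nothing more can be done
None
```

The pin is fully home through the carriage and the hidden bar (handle top measured at 110 mm, as expected), the carriage is still seated on its track, the arm never went near the dish, pot or cup, and the job was handed in at about 24 s.

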